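Slide the cover plate out over the ledge end

ROBOT

A 6-joint arm with a two-finger parallel gripper is mounted at the origin on the work surface. World frame = base frame: x ahead of the robot, y to its left, z up, the work surface at z = 0. Lengths are in mm, angles in degrees, forces in N, time in s.
With the tool pointing down it reaches from about 300 to 850 mm from the base axis. Payload 4.2 kg.
Tool frame: the origin (TCP) lies midway between the tips of the shut fingers; the grasp point (between the pads) lies env.grip_depth behind it (env.grip_depth is the distance from the TCP to the grasp point, in mm); z points along the fingers, y is the direction in which the jaws open and shut (so a half turn about z gives the same grasp; the last joint's range is limited). The gripper opens to 91 mm and grips with 3 to 60 N. Pads are 32 mm wide; open, the fingers measure 118 mm over their backs; the gripper's body (76 mm by 178 mm) begins 60 mm behind the grasp point.
Start: joints at [-70.073, 18.312, 89.639, -0, 72.044, -1.146], TCP at [206.754, -536.563, 175.376] pointing down, gripper open.
Joint ranges: [-177.97, 177.97], [-48.28, 115.42], [12.27, 149.76], [-77.06, 257.06], [2.81, 150.46], [-146.56, 146.56]. Speed limits (degrees/s): [147.25, 147.25, 180, 180, 180, 180].

INTERFACE

Orientations are given as [roll, pitch, yaw] about the fixed x, y, z axes, in that order (R = Rz(yaw) Ry(pitch) Rx(roll)).
In Python, from workcell import env, cams, spotter gives the robot as it stands.
- The arm moves only by the tool apply_moves, never from a script. Its argument "plan" is a list of rows, each an object with "jaw": the closure, from 0 (fully open) to 1 (shut); "delta_pos": the shift along the tool's x, y, z in mm, a list of three; "spin": the turn about the tool's z in rad. In form: [{"jaw": jaw, "delta_pos": [dx, dy, dz], "spin": spin}, ...]. A call has exactly 8 rows; each row is the pose to reach, as a shift and turn from the pose measured when the call began, along the tool's axes at that moment; what a row does not reach only later rows make up. A row lasts 1/8 s, in which the tool goes at most 62.5 mm and 10.7 degrees, less where a joint would pass 70% of its speed; a pose out of reach is approached as far as the arm can. A call with a gripper value outside its range is refused whole. The fingers move at their own pace and stop on an object; "squeeze" is the grip in N (left out, the last holds). Time passes only in rows, so rows that repeat a pose let the fingers close, or fill a call up. It gives the time, the measured TCP pose, the force and the opening at its end, in the units of the state.
- env.state(): the state, without advancing time (a new reading comes with each control period).
- cams.grab_frame(name): name is "side" or "top" or "wrist"; returns the picture (420x560x3 uint8, red, green, blue); there is no depth.
- cams.calibration(name): a dict with "camera_matrix" (3x3 intrinsics, pixels), "rvec" (rotation vector, rad) and "tvec" (3), from world to camera coordinates, as OpenCV has them. Camera axes: x right, y down, z forward; pixel columns grow to the right and rows downward; lengths in mm; the calibration is good to about 2 mm. A picture is of the moment at which its call begins: read the wrist's pose just before it. calibration takes no time and is no camera call; for the wrist camera it gives the pose at the moment of the call.
- env.job_done(): hands the job in, once; it reports no verdict.
Trained networks look in the newest picture that a camera, given by its name, has taken for a name from the list of things; names that differ only in an ending like _2 or _b are one class to them, and where a whole thing is asked for, a point or a joint stands for the part that bears it (a point fixed in the world has none). Each returns a list of dicts, best first, with "confidence" (0 to 1); they miss things now and then, are a little off and sometimes report something else, mostly with a low value. They report only what shows in the picture. A call takes as long as a camera call. They do not tell look-alikes from the thing itself.
- spotter.masks_of(camera, target): "region" (420x560 bool, what is visible of it) and "extent" ([left, top, right, bottom] in pixels, round what is visible of it).
The state is a dict: "time_s": time; "qpos": joint angles; "qvel": joint speeds; "effort": joint torques, N m; "ee_pos": TCP position; "ee_rot": TCP orientation; "force": force on the tool from outside, world axes, zero at the start; "torque": the same for the moment, N m; "gripper_width": finger opening in mm.
Only numpy, scipy, OpenCV 4.12 (cv2) and the standard library are available. Lean on these libraries where they do the work, as an engineer would, in place of code of your own. Each camera call takes 0.05 s, during which the arm holds its last target.

TASK

The thin steel cover plate lies flat on the plywood ledge, where nobody can get a finger under it. Push it along the ledge with the fingertips, away from the grey tee piece, until about 4 cm of it sticks out past the ledge's end nearest the bucket, square to that end and not sticking out over the long front side. Never pinch, lift or tip the plate, leave everything else where it is, and finish with the hand clear.

Things in the scene. Friction and masses are not known exactly. Their poses are not given: they have to be found in the camera images.
- ledge: Low plywood ledge fixed in the drip tray: a flat board 180 mm (its x) by 460 mm (its y), level top 77 mm above its origin, i.e. 80 mm above the work surface (z = 0.080). Origin under the middle of that board. A lip 12 mm thick standing 10 mm above the top runs along the whole +x side (far from the robot), outside the 180 mm; the -x long side (the front) and both ends are open. The ledge's place and yaw vary. Its y axis is the direction in which the plate is to be pushed.
- ledge_end (a point): Middle of the top edge of the ledge's far (+y) end, the one towards the bucket, at ledge (0, 230, 77) mm; axes as the ledge's.
- plate: Loose flat steel cover plate, 110 mm (its x) by 150 mm (its y), 5 mm thick, 0.28 to 0.56 kg, plain square edges and four small dark screw holes in its corners. Lies flat on the ledge, its long side roughly (within 12 degrees) along the ledge. Origin at the centre of its underside. Nothing holds it but friction, so it stops where the push stops; 2 to 5 N slides it.
- plate_lead (a point): Middle of the plate's leading short edge, on its underside, at plate (0, 75, 0) mm; axes as the plate's. The opposite short edge, at plate y = -75 mm, is the one to push; at the start at least 70 mm of the ledge lies free between it and the tee.
- tee: Grey PVC tee piece lying on the ledge near its -y end, 110 mm across the ledge, 87 mm along it, 60 mm high; origin under the crossing of its pipes, its body reaching 30 mm from there towards the plate. Loose, to be left alone.
- bucket: White plastic bucket, 220 mm across the rim, 200 mm high, standing in the tray on the robot's left; origin at the centre of its underside. Leave alone.
- colander: Stainless steel colander, 210 mm across, 95 mm high, in the tray on the robot's right; origin at the centre of its underside. Leave alone.
- plunger: Black rubber plunger, 130 mm across, standing upright on its cup, wooden handle up to 350 mm; on the robot's far left. Origin at the centre of its underside. Leave alone.
- cleaner: White bottle, 66 mm across, 190 mm high, on the robot's near left; origin at the centre of its underside. Leave alone.
- nut: White plastic pipe nut, a ring 60 mm across and 22 mm high, lying in the tray beyond the ledge; origin at the centre of its underside. Leave alone.
- soap_lid (a joint): Lid of the yellow soap box (80 x 115 mm, 46 mm high without its knob, fixed on the robot's near right); 0 is shut, grows as it opens (rad). Leave shut.
There are look-alikes about, which are no part of the job. Several things have the shape of the plate; the one meant has the colours described above.

How it is judged (in metres and radians):
At the end, for the whole second after the job is handed in: The plate lies still and flat, leading edge 28 to 52 mm past the ledge's far end, long side within 0.12 rad of the ledge's, its centre less than 40 mm to the front of the ledge's midline; all else within 20 mm of where it was, soap box lid shut (under 0.15 rad) (y of plate_lead in the frame of ledge_end between 0.028 and 0.052 m and angle between the y axis of plate and the y axis of ledge, either way round below 0.12 rad and x of plate in the frame of ledge between -0.04 and 0.045 m and z of plate in the frame of ledge between 0.073 and 0.081 m and angle between plate's own z axis and vertical below 0.05 rad and linear speed of plate below 0.01 m/s and distance of each of tee, bucket, colander, plunger, cleaner, nut from where it was at the start of the episode below 0.02 m and value of joint soap_lid below 0.15 rad); the robot touches nothing.
It fails at once if the plate is lifted off the ledge (z of plate in the frame of ledge above 0.089 m).
It fails at once if the plate tips or falls off (angle between plate's own z axis and vertical above 0.2 rad or z of plate in the frame of ledge below 0.065 m).
It fails at once if something else in the tray is knocked or moved, or the soap box opened (distance of any of tee, bucket, colander, plunger, cleaner, nut from where it was at the start of the episode above 0.03 m or value of joint soap_lid above 0.3 rad).
It also fails if it takes over 42 s, if anything falls off the work surface, if the arm or the gripper's body presses on something with over 40 N, if the wrist force passes 120 N, or if a joint passes its speed limit or range.

## Working session

There is one attempt and no reset: what is moved stays moved. The work goes in short steps, Python scripts to look and compute and a tool call to move; the robot and the scene stay as the last step left them, time stands still between calls to the robot, and variables do not carry over. Pictures are saved under pics/ and viewed, and the job is handed in when it is done.

Besides the shell and the picture viewer there is one more tool, called after "Call:" as name([rows], argument=value, ...), one row to a line, values as JSON. apply_moves: Moves the arm, as the interface text tells. Its arguments: {"type":"object","properties":{"plan":{"type":"array"},"squeeze":{"type":"number"}},"required":["plan"]}

```bash
mkdir -p pics; ls; python3 - <<'E'
from workcell import env,cams,spotter
import cv2
print(env.state(), env.grip_depth)
for n in("top","side"):
    im=cams.grab_frame(n); cv2.imwrite(f"pics/{n}0.png",im[:,:,::-1])
    c=cams.calibration(n);print(n,c)
    for t in("plate","ledge","tee"):
        for m in spotter.masks_of(n,t): print(n,t,m["confidence"],m["extent"])
E
```

```text
pics
{'time_s': 0.0, 'qpos': array([-7.00730182e+01,  1.83523424e+01,  8.97044231e+01, -9.62423367e-04,
        7.20419001e+01, -1.14584850e+00]), 'qvel': array([ 0.07648083, -0.00178898,  0.05322164,  0.09918358, -0.06084074,
       -0.02269419]), 'effort': array([-1.58580511e-03, -4.12464845e+01, -2.31979144e+01,  7.24688522e-02,
        4.57023026e-02, -1.31415800e-04]), 'ee_pos': array([ 206.5541416 , -536.03666603,  174.52672104]), 'ee_rot': array([-1.79901336e+02, -1.05822396e-03,  2.10731269e+01]), 'force': array([ 0.85328097, -0.13756243, -0.00869761]), 'torque': array([ 0.03191736,  0.01511091, -0.00564647]), 'gripper_width': 91.42482663525014} 18.8
top {'camera_matrix': array([[512.90692623,   0.        , 276.8277649 ],
       [  0.        , 512.90692623, 211.32562784],
       [  0.        ,   0.        ,   1.        ]]), 'rvec': array([ 2.18585365, -2.17591934,  0.07873129]), 'tvec': array([  -2.71876717,  566.29507442, 1547.2826478 ])}
top plate 0.91 [290.0, 107.3, 348.5, 165.4]
top plate 0.63 [222.8, 200.7, 279.0, 244.9]
top plate 0.56 [173.9, 114.4, 225.8, 150.5]
top ledge 0.93 [198.6, 177.9, 361.7, 276.9]
top ledge 0.29 [101.7, 158.8, 163.7, 202.6]
top tee 0.7 [321.7, 225.0, 358.1, 263.5]
side {'camera_matrix': array([[424.64848457,   0.        , 279.90050568],
       [  0.        , 424.64848457, 210.37584888],
       [  0.        ,   0.        ,   1.        ]]), 'rvec': array([ 0.1825073 , -2.76277731,  1.34587091]), 'tvec': array([ 529.02909632,  122.14435268, 1179.10750199])}
side plate 0.78 [126.1, 266.3, 188.4, 319.9]
side plate 0.74 [245.0, 213.2, 303.3, 257.4]
side plate 0.37 [172.1, 226.0, 193.2, 243.7]
side ledge 0.56 [219.0, 168.0, 339.4, 292.3]
side ledge 0.49 [328.4, 131.5, 351.8, 153.4]
side tee 0.83 [287.0, 160.9, 330.1, 189.5]
```

View pics/top0.png

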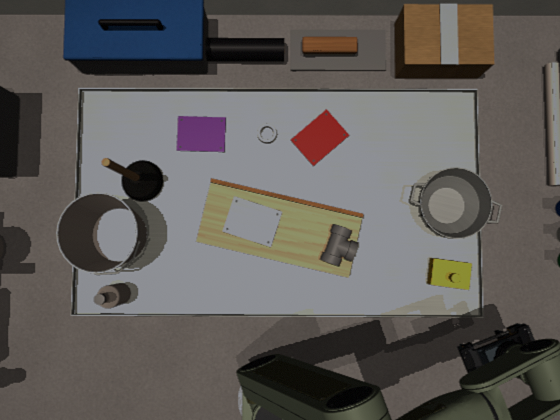

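View pics/side0.png

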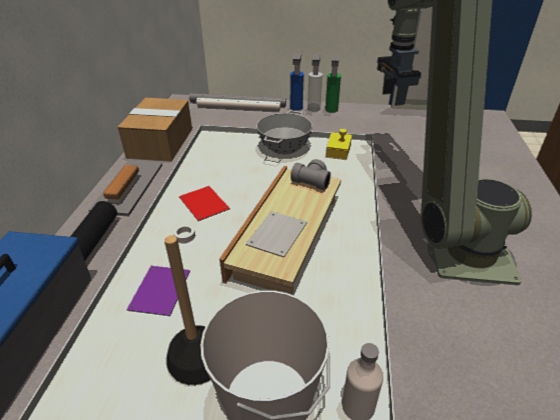

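```bash
python3 - <<'E'
import cv2
im=cv2.imread("pics/top0.png")[165:295,180:380]
cv2.imwrite("pics/top0z.png",cv2.resize(im,None,fx=4,fy=4,interpolation=cv2.INTER_CUBIC))
E
```

```text
(no output)
```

View pics/top0z.png

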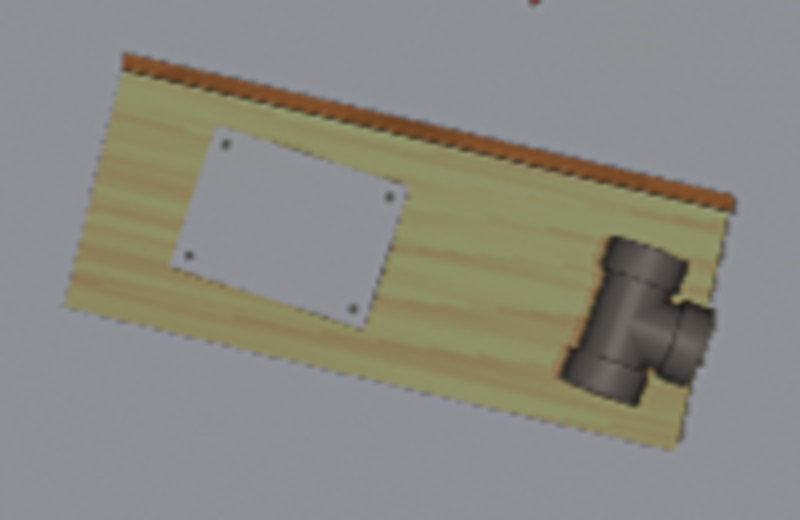

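The top view shows the grey plate with four dark holes on the ledge at about px (222–279, 200–245). The ledge's far end is on the left, around px (197–210, 183–241), and the tee is at (322–358, 225–263). The red and purple rectangles are decoys.

```bash
cat > h.py <<'E'
import numpy as np,cv2
from workcell import env,cams,spotter
def unproj(c,px,z):
    K=c["camera_matrix"];R=cv2.Rodrigues(np.array(c["rvec"]))[0];t=np.array(c["tvec"]).reshape(3)
    px=np.atleast_2d(px).astype(float)
    d=np.linalg.solve(K,np.c_[px,np.ones(len(px))].T).T@R
    o=-R.T@t
    return o+d*((z-o[2])/d[:,2])[:,None]
def minrect(mask):
    cs,_=cv2.findContours(mask.astype(np.uint8),cv2.RETR_EXTERNAL,cv2.CHAIN_APPROX_NONE)
    return max(cs,key=cv2.contourArea)
E
python3 - <<'E'
from h import *
c=cams.calibration("top")
off=np.array([180,165])
L=np.array([[122,72],[65,306],[678,448],[730,212]])/4+off-.375
P=np.array([[217,127],[408,187],[364,328],[172,267]])/4+off-.375
W=unproj(c,L,80);V=unproj(c,P,85)
print(W.round(1));print(V.round(1))
l=lambda a,b:np.linalg.norm(a-b)
print("ledge sides",[round(l(W[i],W[(i+1)%4]),1) for i in range(4)])
print("plate sides",[round(l(V[i],V[(i+1)%4]),1) for i in range(4)])
T=unproj(c,np.array([[605,245],[565,375]])/4+off,110);print(T)
# masks
m=spotter.masks_of("top","plate")
cams.grab_frame("top")
for n in("plate","ledge"):
  for r in spotter.masks_of("top",n)[:2]:
    pts=minrect(r["region"]).reshape(-1,2)
    w=unproj(c,pts,85 if n=="plate" else 80)[:,:2]
    print(n,r["confidence"],cv2.minAreaRect(w.astype(np.float32)))
E
```

```text
[[ 646.1  197.4   80. ]
 [ 473.2  236.6   80. ]
 [ 371.9 -212.    80. ]
 [ 544.4 -251.2   80. ]]
[[605.  126.2  85. ]
 [561.4 -14.5  85. ]
 [458.   17.2  85. ]
 [501.9 158.   85. ]]
ledge sides [np.float64(177.4), np.float64(459.9), np.float64(176.9), np.float64(460.0)]
plate sides [np.float64(147.3), np.float64(108.1), np.float64(147.4), np.float64(107.9)]
[[ 517.18469028 -157.32320707  110.        ]
 [ 423.89222205 -128.37619074  110.        ]]
plate 0.9 ((531.8833618164062, 73.68989562988281), (150.538330078125, 112.15373229980469), 71.84371948242188)
plate 0.83 ((781.8248291015625, -125.26233673095703), (105.44485473632812, 142.97982788085938), 41.18515396118164)
ledge 0.98 ((514.6292114257812, -6.57891845703125), (461.0205993652344, 194.71949768066406), 77.00308227539062)
```

Call:
apply_moves([
  {"jaw":0.35,"delta_pos":[0,0,-60],"spin":0},
  {"jaw":0.35,"delta_pos":[45,-35,-75],"spin":-0.12},
  {"jaw":0.35,"delta_pos":[90,-70,-75],"spin":-0.26},
  {"jaw":0.35,"delta_pos":[135,-105,-75],"spin":-0.4},
  {"jaw":0.35,"delta_pos":[180,-140,-75],"spin":-0.54},
  {"jaw":0.35,"delta_pos":[225,-175,-75],"spin":-0.68},
  {"jaw":0.35,"delta_pos":[270,-210,-75],"spin":-0.82},
  {"jaw":0.35,"delta_pos":[315,-245,-75],"spin":-0.98},
], squeeze=10)

```text
time_s: 1.6
ee_pos: [413.3, -193.0, 250.7]
ee_rot: [179.9, 0.0, 77.5]
force: [0.1, -1.0, 0.4]
gripper_width: 59.5
```

Call:
apply_moves([
  {"jaw":0.35,"delta_pos":[42,15,0],"spin":0},
  {"jaw":0.35,"delta_pos":[84,30,0],"spin":0},
  {"jaw":0.35,"delta_pos":[126,44,0],"spin":0},
  {"jaw":0.35,"delta_pos":[167,58,0],"spin":0},
  {"jaw":0.35,"delta_pos":[167,58,40],"spin":0},
  {"jaw":0.35,"delta_pos":[167,58,90],"spin":0},
  {"jaw":0.35,"delta_pos":[167,58,135],"spin":0},
  {"jaw":0.35,"delta_pos":[167,58,135],"spin":0},
])

```text
time_s: 2.6
ee_pos: [503.4, -42.3, 113.0]
ee_rot: [-179.6, 0.1, 77.5]
force: [0.5, -0.3, 0.7]
gripper_width: 59.1
```

```bash
cat > look.py <<'E'
from h import *
import sys
k=sys.argv[1]
s=env.state();print(s["time_s"],s["ee_pos"].round(1),s["ee_rot"].round(1),s["force"].round(1))
for n in sys.argv[2:]:
    im=cams.grab_frame(n)[:,:,::-1]
    if n=="top": im=cv2.resize(im[165:295,180:380],None,fx=4,fy=4,interpolation=cv2.INTER_CUBIC)
    if n=="side": im=cv2.resize(im[130:300,190:360],None,fx=3.5,fy=3.5,interpolation=cv2.INTER_CUBIC)
    cv2.imwrite(f"pics/{n}{k}.png",im)
E
python3 look.py 1 top side wrist
```

```text
2.6 [503.4 -42.3 113. ] [-1.796e+02  1.000e-01  7.750e+01] [ 0.5 -0.3  0.7]
```

View pics/side1.png

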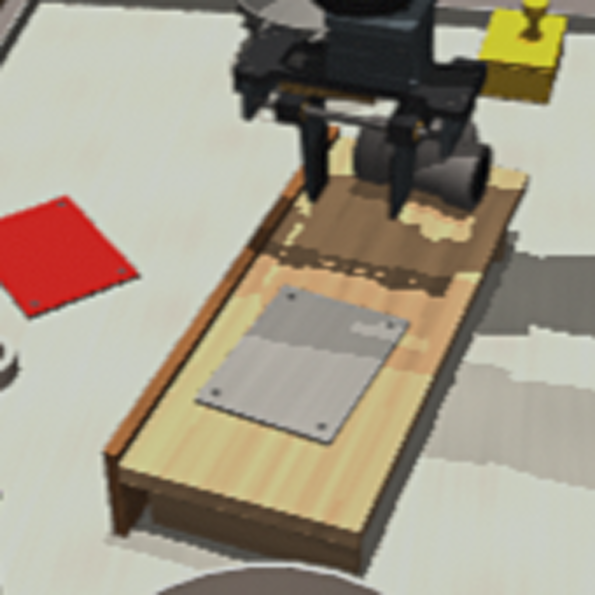

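View pics/wrist1.png

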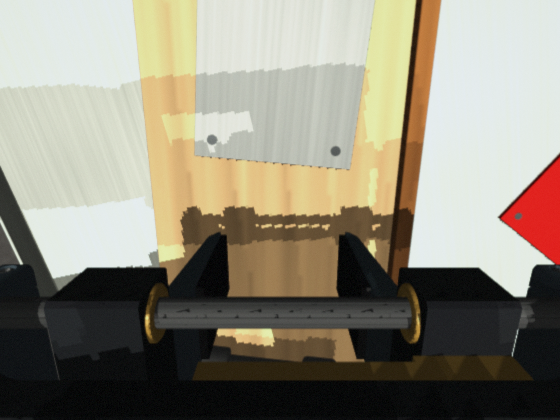

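Both views show the fingers over bare ledge between the tee and the plate, level with the middle of the plate. The plate's trailing edge is about 25 mm ahead of them. Next I lower to just above the board.

Call:
apply_moves([
  {"jaw":0.35,"delta_pos":[0,0,8],"spin":0},
  {"jaw":0.35,"delta_pos":[0,0,16],"spin":0},
  {"jaw":0.35,"delta_pos":[0,0,22],"spin":0},
  {"jaw":0.35,"delta_pos":[0,0,26],"spin":0},
  {"jaw":0.35,"delta_pos":[0,0,29],"spin":0},
  {"jaw":0.35,"delta_pos":[0,0,31],"spin":0},
  {"jaw":0.35,"delta_pos":[0,0,31],"spin":0},
  {"jaw":0.35,"delta_pos":[0,0,31],"spin":0},
])

```text
time_s: 3.75
ee_pos: [508.2, -42.9, 86.8]
ee_rot: [179.7, -0.0, 77.5]
force: [0.2, 0.6, -0.1]
gripper_width: 59.4
```

```bash
python3 look.py 2 side wrist
```

```text
3.75 [508.2 -42.9  86.8] [179.7  -0.   77.5] [ 0.2  0.6 -0.1]
```

View pics/side2.png

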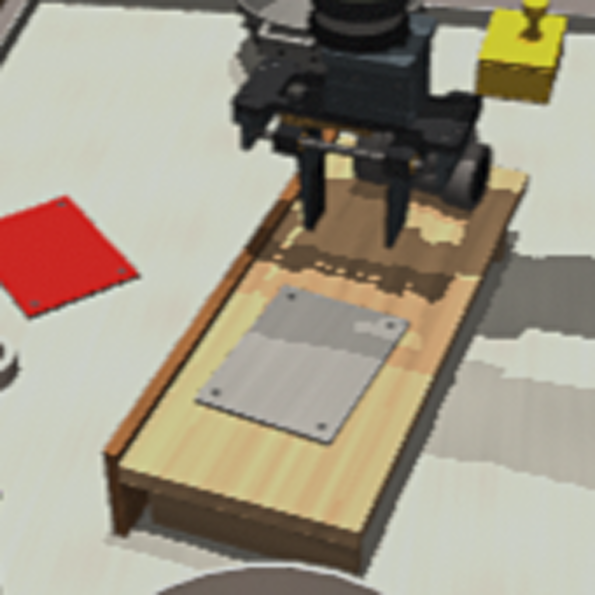

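View pics/wrist2.png

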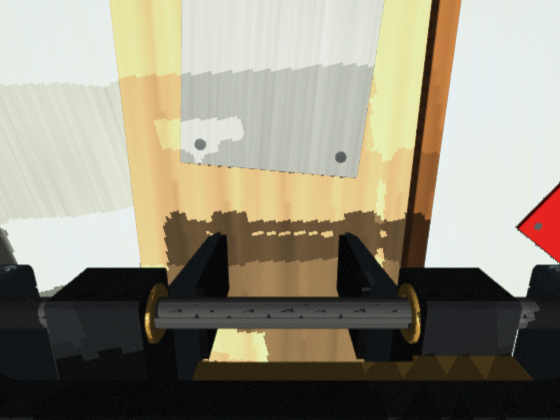

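```bash
python3 - <<'E'
from h import *
for i in range(8):
    cams.grab_frame("wrist"); s=env.state(); print(s["ee_pos"].round(2),s["force"].round(1))
E
```

```text
[508.2  -42.9   86.84] [-0.4 -0.6  1.1]
[508.16 -42.87  86.8 ] [ 0.  -0.7  0.7]
[508.14 -42.85  86.79] [ 0.3 -0.4 -0. ]
[508.14 -42.86  86.79] [ 0.2 -0.1  0.4]
[508.11 -42.88  86.75] [-0.1 -0.4  0.6]
[508.08 -42.87  86.74] [-0.6  0.9  0.6]
[508.08 -42.86  86.69] [ 0.3 -0.6 -1.1]
[508.07 -42.88  86.7 ] [ 0.5  0.1 -0.1]
```

Call:
apply_moves([
  {"jaw":0.35,"delta_pos":[0,-3,1],"spin":0},
  {"jaw":0.35,"delta_pos":[0,-3,2],"spin":0},
  {"jaw":0.35,"delta_pos":[0,-3,3],"spin":0},
  {"jaw":0.35,"delta_pos":[0,-3,4],"spin":0},
  {"jaw":0.35,"delta_pos":[0,-3,4.5],"spin":0},
  {"jaw":0.35,"delta_pos":[0,-3,4.5],"spin":0},
  {"jaw":0.35,"delta_pos":[0,-3,4.5],"spin":0},
  {"jaw":0.35,"delta_pos":[0,-3,4.5],"spin":0},
])

```text
time_s: 5.25
ee_pos: [505.2, -42.2, 82.2]
ee_rot: [179.7, -0.0, 77.5]
force: [0.6, 0.0, -1.1]
gripper_width: 59.3
```

Call:
apply_moves([
  {"jaw":0.35,"delta_pos":[5,0,0],"spin":0},
  {"jaw":0.35,"delta_pos":[10,0,0],"spin":0},
  {"jaw":0.35,"delta_pos":[15,0,0],"spin":0},
  {"jaw":0.35,"delta_pos":[20,0,0],"spin":0},
  {"jaw":0.35,"delta_pos":[25,0,0],"spin":0},
  {"jaw":0.35,"delta_pos":[30,0,0],"spin":0},
  {"jaw":0.35,"delta_pos":[35,0,0],"spin":0},
  {"jaw":0.35,"delta_pos":[40,0,0],"spin":0},
])

```text
time_s: 6.25
ee_pos: [514.0, -2.9, 82.2]
ee_rot: [179.7, -0.0, 77.5]
force: [0.1, -0.2, 0.3]
gripper_width: 59.5
```

```bash
python3 look.py 3 side wrist
```

```text
6.25 [514.   -2.9  82.2] [179.7  -0.   77.5] [ 0.1 -0.2  0.3]
```

View pics/wrist3.png

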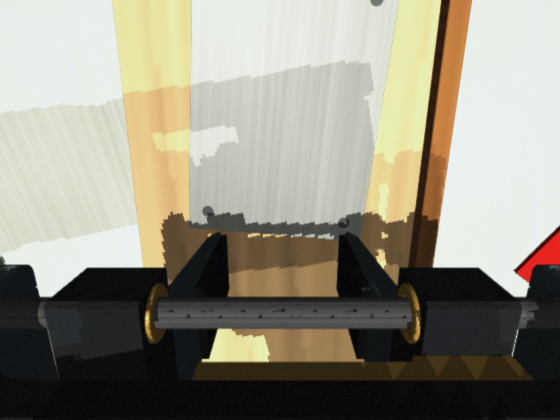

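View pics/side3.png

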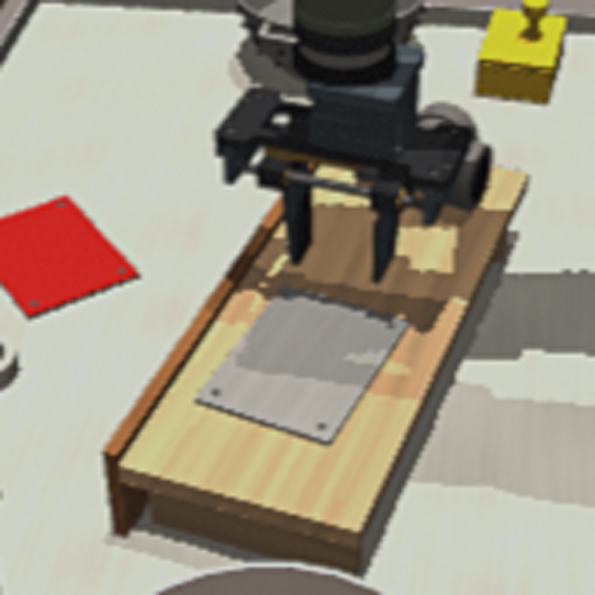

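```bash
python3 - <<'E'
from h import *
c=cams.calibration("side")
o=np.array([508.9,-7.3]);U=np.array([.2203,.9754]);V=np.array([.9754,-.2203])
for n,p,z in(("tipL",(300,262),82),("tipR",(380,280),82),("pl",(285,288),85),("pr",(408,320),85),("pfr",(330,442),85),("pfl",(197,402),85),("endR",(360,533),80)):
    w=unproj(c,np.array(p)/3.5+[190,130],z)[0,:2]; print(n,w.round(1),((w-o)@V).round(1),((w-o)@U).round(1))
E
```

```text
tipL [552.3 -49.1] 51.5 -31.2
tipR [484.4 -33.5] -18.1 -31.0
pl [558.8  -9.5] 49.1 8.8
pr [457.3  18.1] -55.9 13.4
pfr [500.7 160.9] -45.1 162.3
pfl [602.6 132. ] 60.7 156.6
endR [470.5 239.3] -91.8 232.1
```

```bash
python3 - <<'E'
from h import *
o=np.array([508.9,-7.3]);U=np.array([.2203,.9754]);V=np.array([.9754,-.2203])
s=env.state();tcp=s["ee_pos"];print(tcp)
for n in("side","wrist"):
    c=cams.calibration(n);R=cv2.Rodrigues(c["rvec"])[0];print(n,"cam pos",-R.T@c["tvec"])
    for nm,v,u,z in(("tipL",30,0,82),("tipR",-30,0,82),("tipL+16",30,16,82),("L z95",30,0,95),("L z110",30,0,110)):
        p=np.array([*(tcp[:2]+v*V+u*U),z])
        q=cv2.projectPoints(p,c["rvec"],c["tvec"],c["camera_matrix"],None)[0].ravel()
        print(nm,q.round(1),((q-[190,130])*3.5).round(0) if n=="side" else "")
c=cams.calibration("side")
for p in((300,262),(380,280)):
  for z in(82,90,100,110,120):
    w=unproj(c,np.array(p)/3.5+[190,130],z)[0,:2]; print(p,z,((w-o)@V).round(1),((w-o)@U).round(1))
im=cams.grab_frame("top")[:,:,::-1]
cv2.imwrite("pics/top4.png",cv2.resize(im[165:295,180:380],None,fx=4,fy=4,interpolation=cv2.INTER_CUBIC))
E
```

```text
[513.97518911  -2.73874358  82.22287836]
side cam pos [406.18799774 916.03087004 825.21771946]
tipL [276.9 213.6] [304. 293.]
tipR [297.1 218.2] [375. 309.]
tipL+16 [274.9 217. ] [297. 304.]
L z95 [276.9 210. ] [304. 280.]
L z110 [276.8 205.7] [304. 265.]
wrist cam pos [530.04824069  77.46626305 291.65835313]
tipL [329.2 237.1] 
tipR [237.2 236.9] 
tipL+16 [330.2 213.7] 
L z95 [332.  244.8] 
L z110 [335.8 254.8] 
(300, 262) 82 51.5 -31.2
(300, 262) 90 47.7 -21.4
(300, 262) 100 42.9 -9.2
(300, 262) 110 38.1 3.0
(300, 262) 120 33.4 15.3
(380, 280) 82 -18.1 -31.0
(380, 280) 90 -21.2 -21.2
(380, 280) 100 -25.0 -8.9
(380, 280) 110 -28.9 3.3
(380, 280) 120 -32.7 15.5
```

View pics/top4.png

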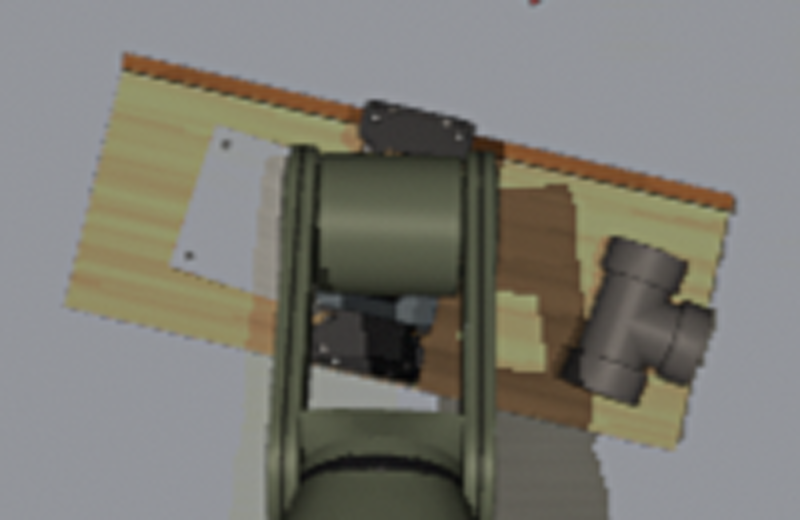

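The two views agree on this: with the fingers open, the tips sit about 28 mm above the TCP, because the TCP is defined for shut fingers. They are at z≈110, so they'd pass over the plate. I back off and lower further.

Call:
apply_moves([
  {"jaw":0.35,"delta_pos":[-10,0,0],"spin":0},
  {"jaw":0.35,"delta_pos":[-20,0,0],"spin":0},
  {"jaw":0.35,"delta_pos":[-30,0,0],"spin":0},
  {"jaw":0.35,"delta_pos":[-35,0,0],"spin":0},
  {"jaw":0.35,"delta_pos":[-35,0,5],"spin":0},
  {"jaw":0.35,"delta_pos":[-35,0,10],"spin":0},
  {"jaw":0.35,"delta_pos":[-35,0,15],"spin":0},
  {"jaw":0.35,"delta_pos":[-35,0,15],"spin":0},
])

```text
time_s: 7.4
ee_pos: [506.0, -36.9, 66.6]
ee_rot: [179.8, 0.0, 77.6]
force: [-0.2, -0.2, -0.6]
gripper_width: 58.8
```

```bash
python3 look.py 5 side wrist
```

```text
7.4 [506.  -36.9  66.6] [179.8   0.   77.6] [-0.2 -0.2 -0.6]
```

View pics/side5.png

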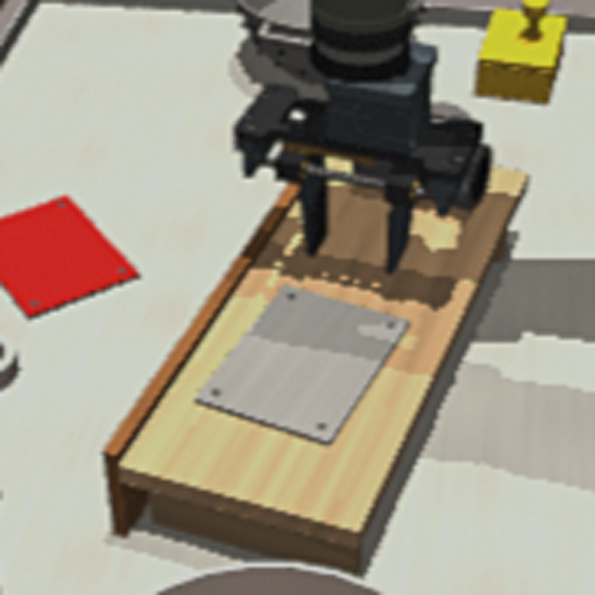

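View pics/wrist5.png

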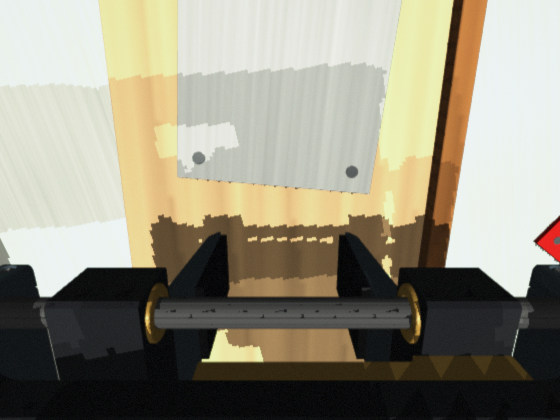

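Call:
apply_moves([
  {"jaw":0.35,"delta_pos":[0,0,1.5],"spin":0},
  {"jaw":0.35,"delta_pos":[0,0,3],"spin":0},
  {"jaw":0.35,"delta_pos":[0,0,4.5],"spin":0},
  {"jaw":0.35,"delta_pos":[0,0,6],"spin":0},
  {"jaw":0.35,"delta_pos":[0,0,7],"spin":0},
  {"jaw":0.35,"delta_pos":[0,0,8],"spin":0},
  {"jaw":0.35,"delta_pos":[0,0,8],"spin":0},
  {"jaw":0.35,"delta_pos":[0,0,8],"spin":0},
])

```text
time_s: 8.5
ee_pos: [506.5, -37.0, 59.2]
ee_rot: [179.7, -0.0, 77.5]
force: [-0.2, -0.5, -0.6]
gripper_width: 59.4
```

```bash
python3 look.py 6 side
```

```text
8.5 [506.5 -37.   59.2] [179.7  -0.   77.5] [-0.2 -0.5 -0.6]
```

View pics/side6.png

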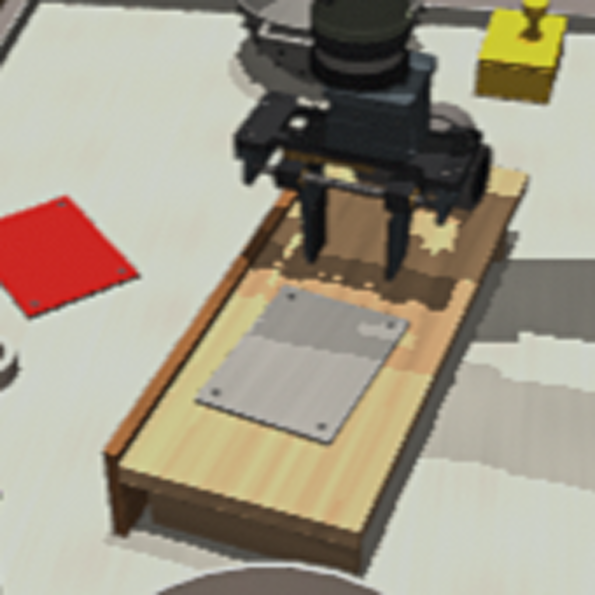

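Call:
apply_moves([
  {"jaw":0.35,"delta_pos":[0,0,0.7],"spin":0},
  {"jaw":0.35,"delta_pos":[0,0,1.4],"spin":0},
  {"jaw":0.35,"delta_pos":[0,0,2.1],"spin":0},
  {"jaw":0.35,"delta_pos":[0,0,2.8],"spin":0},
  {"jaw":0.35,"delta_pos":[0,0,3.5],"spin":0},
  {"jaw":0.35,"delta_pos":[0,0,4],"spin":0},
  {"jaw":0.35,"delta_pos":[0,0,4],"spin":0},
  {"jaw":0.35,"delta_pos":[0,0,4],"spin":0},
])

```text
time_s: 9.55
ee_pos: [506.6, -37.0, 55.2]
ee_rot: [179.7, -0.0, 77.5]
force: [0.4, -0.4, 0.0]
gripper_width: 58.9
```

```bash
python3 look.py 7 side wrist
```

```text
9.55 [506.6 -37.   55.2] [179.7  -0.   77.5] [ 0.4 -0.4  0. ]
```

View pics/side7.png

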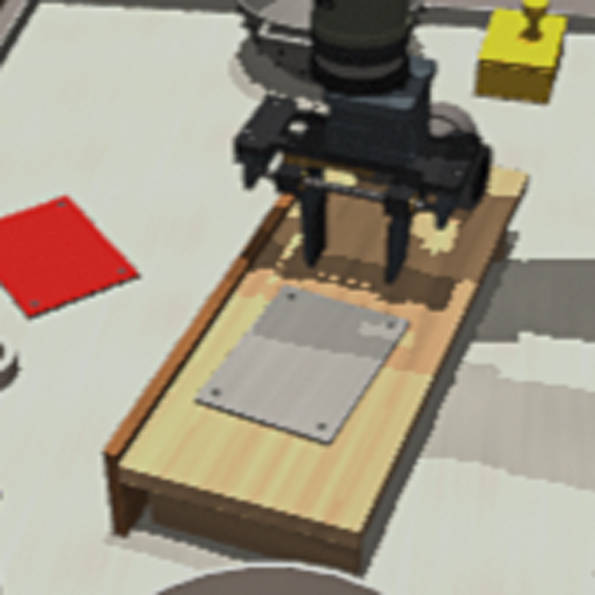

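Call:
apply_moves([
  {"jaw":0.35,"delta_pos":[0,0,0.7],"spin":0},
  {"jaw":0.35,"delta_pos":[0,0,1.4],"spin":0},
  {"jaw":0.35,"delta_pos":[0,0,2.1],"spin":0},
  {"jaw":0.35,"delta_pos":[0,0,2.8],"spin":0},
  {"jaw":0.35,"delta_pos":[0,0,3.5],"spin":0},
  {"jaw":0.35,"delta_pos":[0,0,4],"spin":0},
  {"jaw":0.35,"delta_pos":[0,0,4],"spin":0},
  {"jaw":0.35,"delta_pos":[0,0,4],"spin":0},
])

```text
time_s: 10.65
ee_pos: [506.6, -37.0, 51.2]
ee_rot: [179.7, -0.0, 77.5]
force: [-0.7, 0.5, 0.4]
gripper_width: 59.3
```

```bash
python3 look.py 8 side wrist; python3 - <<'E'
from h import *
im=cv2.imread("pics/side8.png")[140:400,180:460]
cv2.imwrite("pics/side8z.png",cv2.resize(im,None,fx=2,fy=2))
E
```

```text
10.65 [506.6 -37.   51.2] [179.7  -0.   77.5] [-0.7  0.5  0.4]
```

View pics/side8z.png

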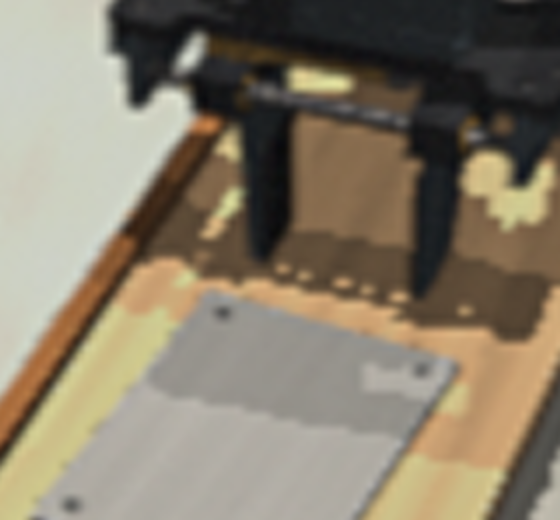

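View pics/wrist8.png

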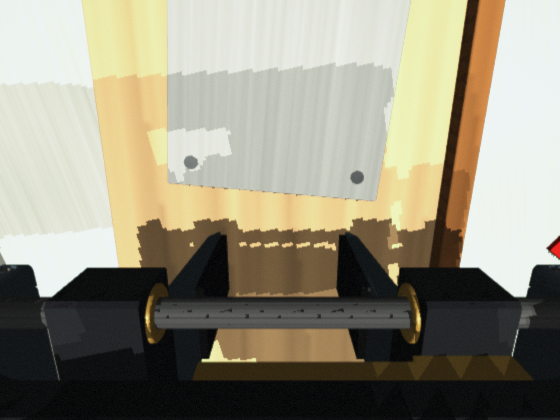

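```bash
python3 - <<'E'
from h import *
o=np.array([508.9,-7.3]);U=np.array([.2203,.9754]);V=np.array([.9754,-.2203])
c=cams.calibration("side")
t=env.state()["ee_pos"][:2]-o;print(t@V,t@U)
for z in(80,84,88,92,96):
    w=[unproj(c,np.array(p)/3.5+[190,130],z)[0,:2]-o for p in((311,271),(392.5,289))]; print(z,[(q@V).round(1) for q in w],[(q@U).round(1) for q in w])
E
```

```text
4.347803065272932 -29.503647428341488
80 [np.float64(39.6), np.float64(-30.6)] [np.float64(-25.4), np.float64(-25.6)]
84 [np.float64(37.8), np.float64(-32.0)] [np.float64(-20.5), np.float64(-20.8)]
88 [np.float64(36.0), np.float64(-33.5)] [np.float64(-15.7), np.float64(-15.9)]
92 [np.float64(34.1), np.float64(-35.0)] [np.float64(-10.8), np.float64(-11.1)]
96 [np.float64(32.3), np.float64(-36.4)] [np.float64(-6.0), np.float64(-6.2)]
```

Call:
apply_moves([
  {"jaw":0.35,"delta_pos":[0,0,0.5],"spin":0},
  {"jaw":0.35,"delta_pos":[0,0,1],"spin":0},
  {"jaw":0.35,"delta_pos":[0,0,1.5],"spin":0},
  {"jaw":0.35,"delta_pos":[0,0,2],"spin":0},
  {"jaw":0.35,"delta_pos":[0,0,2.5],"spin":0},
  {"jaw":0.35,"delta_pos":[0,0,3],"spin":0},
  {"jaw":0.35,"delta_pos":[0,0,3],"spin":0},
  {"jaw":0.35,"delta_pos":[0,0,3],"spin":0},
])

```text
time_s: 11.75
ee_pos: [506.7, -37.1, 48.2]
ee_rot: [179.7, -0.0, 77.5]
force: [-0.2, -0.3, -0.2]
gripper_width: 59.6
```

Call:
apply_moves([
  {"jaw":0.35,"delta_pos":[0,0,0.5],"spin":0},
  {"jaw":0.35,"delta_pos":[0,0,1],"spin":0},
  {"jaw":0.35,"delta_pos":[0,0,1.5],"spin":0},
  {"jaw":0.35,"delta_pos":[0,0,2],"spin":0},
  {"jaw":0.35,"delta_pos":[0,0,2.5],"spin":0},
  {"jaw":0.35,"delta_pos":[0,0,3],"spin":0},
  {"jaw":0.35,"delta_pos":[0,0,3],"spin":0},
  {"jaw":0.35,"delta_pos":[0,0,3],"spin":0},
])

```text
time_s: 12.75
ee_pos: [506.7, -37.0, 45.2]
ee_rot: [179.7, -0.0, 77.5]
force: [-0.0, -0.1, -0.3]
gripper_width: 59.3
```

```bash
python3 look.py 9 side wrist; python3 - <<'E'
from h import *
im=cv2.imread("pics/side9.png")[140:400,180:460]
cv2.imwrite("pics/side9z.png",cv2.resize(im,None,fx=2,fy=2))
E
```

```text
12.75 [506.7 -37.   45.2] [179.7  -0.   77.5] [-0.  -0.1 -0.3]
```

View pics/side9z.png

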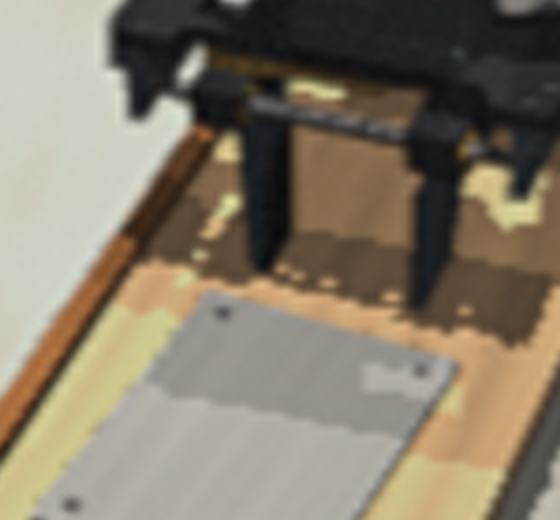

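Call:
apply_moves([
  {"jaw":0.35,"delta_pos":[0,0,0.4],"spin":0},
  {"jaw":0.35,"delta_pos":[0,0,0.8],"spin":0},
  {"jaw":0.35,"delta_pos":[0,0,1.2],"spin":0},
  {"jaw":0.35,"delta_pos":[0,0,1.6],"spin":0},
  {"jaw":0.35,"delta_pos":[0,0,2],"spin":0},
  {"jaw":0.35,"delta_pos":[0,0,2.5],"spin":0},
  {"jaw":0.35,"delta_pos":[0,0,3],"spin":0},
  {"jaw":0.35,"delta_pos":[0,0,3],"spin":0},
])

```text
time_s: 13.85
ee_pos: [506.7, -37.0, 42.2]
ee_rot: [179.7, -0.0, 77.5]
force: [0.5, 1.0, -0.3]
gripper_width: 59.4
```

Call:
apply_moves([
  {"jaw":0.35,"delta_pos":[0,0,0.4],"spin":0},
  {"jaw":0.35,"delta_pos":[0,0,0.8],"spin":0},
  {"jaw":0.35,"delta_pos":[0,0,1.2],"spin":0},
  {"jaw":0.35,"delta_pos":[0,0,1.6],"spin":0},
  {"jaw":0.35,"delta_pos":[0,0,2],"spin":0},
  {"jaw":0.35,"delta_pos":[0,0,2.5],"spin":0},
  {"jaw":0.35,"delta_pos":[0,0,3],"spin":0},
  {"jaw":0.35,"delta_pos":[0,0,3],"spin":0},
])

```text
time_s: 14.85
ee_pos: [506.8, -37.1, 41.8]
ee_rot: [179.7, -0.0, 77.5]
force: [-4.6, 0.7, 18.9]
gripper_width: 59.2
```

```bash
python3 look.py 10 side wrist; python3 - <<'E'
from h import *
im=cv2.imread("pics/side10.png")[140:400,180:460]
cv2.imwrite("pics/side10z.png",cv2.resize(im,None,fx=2,fy=2))
E
```

```text
14.85 [506.8 -37.1  41.8] [179.7  -0.   77.5] [-4.6  0.7 18.9]
```

View pics/side10z.png

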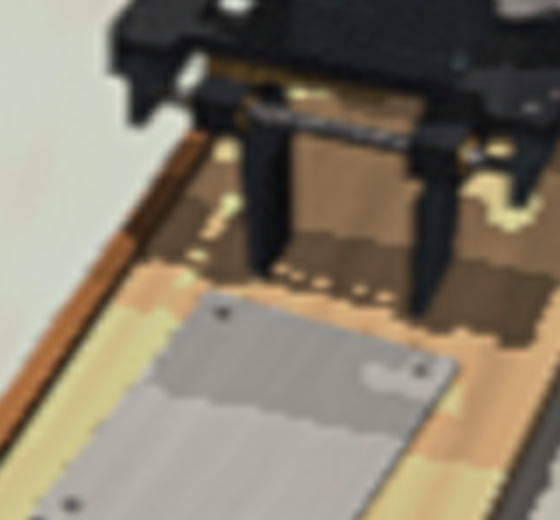

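View pics/wrist10.png

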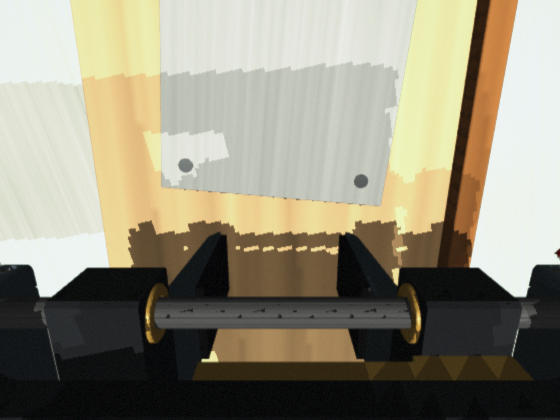

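Contact at TCP z≈41.8 (19 N up), so the tips on the board are about 38 mm above the TCP. I raise 1.5–2 mm and then push.

Call:
apply_moves([
  {"jaw":0.35,"delta_pos":[0,0,-1.5],"spin":0},
  {"jaw":0.35,"delta_pos":[4,0,-1.5],"spin":0},
  {"jaw":0.35,"delta_pos":[8,0,-1.5],"spin":0},
  {"jaw":0.35,"delta_pos":[12,0,-1.5],"spin":0},
  {"jaw":0.35,"delta_pos":[16,0,-1.5],"spin":0},
  {"jaw":0.35,"delta_pos":[20,0,-1.5],"spin":0},
  {"jaw":0.35,"delta_pos":[25,0,-1.5],"spin":0},
  {"jaw":0.35,"delta_pos":[30,0,-1.5],"spin":0},
])

```text
time_s: 15.95
ee_pos: [513.3, -7.6, 43.1]
ee_rot: [179.7, 0.0, 77.5]
force: [-0.9, -2.7, -0.8]
gripper_width: 59.3
```

```bash
python3 look.py 11 side wrist
```

```text
15.95 [513.3  -7.6  43.1] [179.7   0.   77.5] [-0.9 -2.7 -0.8]
```

View pics/side11.png

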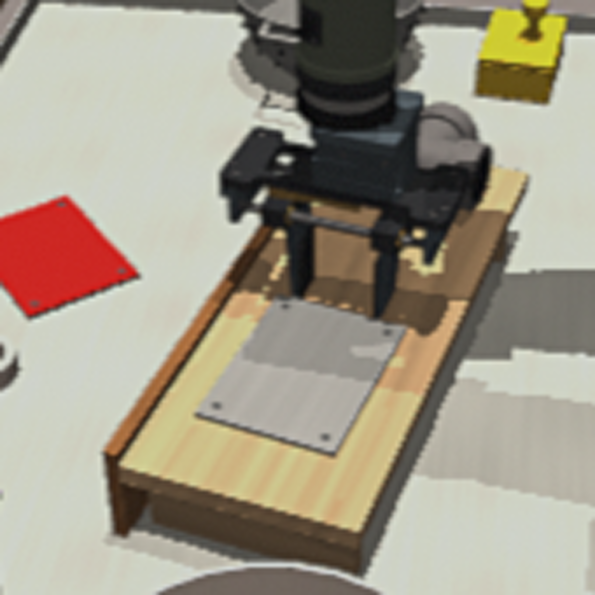

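View pics/wrist11.png

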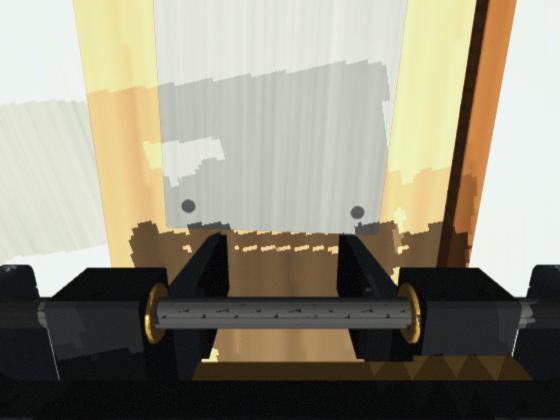

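The plate is sliding and has squared up against both fingertips. I continue the push.

Call:
apply_moves([
  {"jaw":0.35,"delta_pos":[6,0,0],"spin":0},
  {"jaw":0.35,"delta_pos":[12,0,0],"spin":0},
  {"jaw":0.35,"delta_pos":[18,0,0],"spin":0},
  {"jaw":0.35,"delta_pos":[24,0,0],"spin":0},
  {"jaw":0.35,"delta_pos":[30,0,0],"spin":0},
  {"jaw":0.35,"delta_pos":[36,0,0],"spin":0},
  {"jaw":0.35,"delta_pos":[42,0,0],"spin":0},
  {"jaw":0.35,"delta_pos":[48,0,0],"spin":0},
])

```text
time_s: 17.05
ee_pos: [523.7, 40.2, 43.3]
ee_rot: [179.7, -0.0, 77.6]
force: [-0.3, -3.1, 0.7]
gripper_width: 59.4
```

```bash
python3 look.py 12 side top
```

```text
17.05 [523.7  40.2  43.3] [179.7  -0.   77.6] [-0.3 -3.1  0.7]
```

View pics/side12.png

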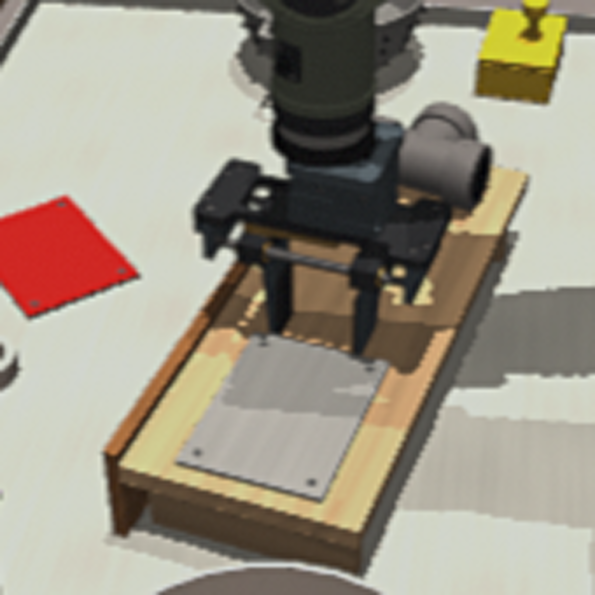

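View pics/top12.png

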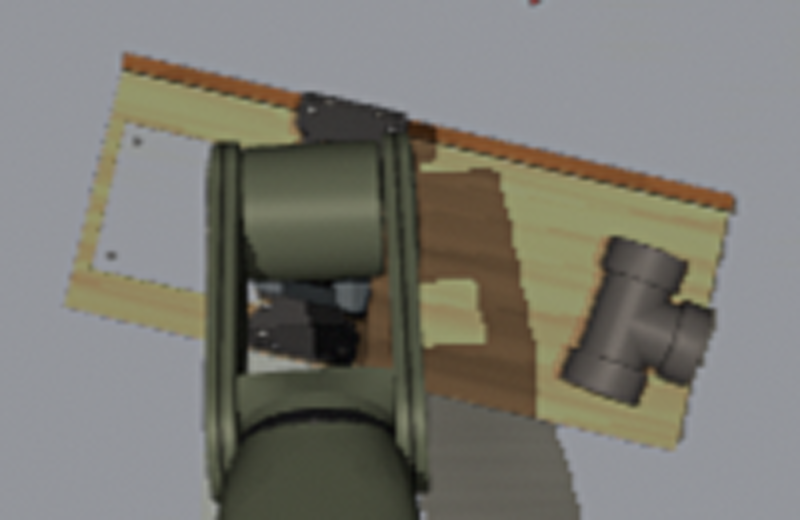

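```bash
python3 - <<'E'
from h import *
o=np.array([508.9,-7.3]);U=np.array([.2203,.9754]);V=np.array([.9754,-.2203])
c=cams.calibration("top")
for p in((125,121),(88,268)):
    w=unproj(c,np.array(p)/4+[179.625,164.625],85)[0,:2]-o;print((w@V).round(1),(w@U).round(1))
t=env.state()["ee_pos"][:2]-o;print(t@V,t@U)
c=cams.calibration("side")
for p in((180,463),(322,499)):
    w=unproj(c,np.array(p)/3.5+[189.86,129.86],85)[0,:2]-o;print((w@V).round(1),(w@U).round(1))
E
```

```text
53.5 218.4
-57.8 219.4
4.03962413683889 50.29682520101769
46.8 217.8
-58.4 215.9
```

Call:
apply_moves([
  {"jaw":0.35,"delta_pos":[6,0,0],"spin":0},
  {"jaw":0.35,"delta_pos":[13,0,0],"spin":0},
  {"jaw":0.35,"delta_pos":[20,0,0],"spin":0},
  {"jaw":0.35,"delta_pos":[27,0,0],"spin":0},
  {"jaw":0.35,"delta_pos":[34,0,0],"spin":0},
  {"jaw":0.35,"delta_pos":[41,0,0],"spin":0},
  {"jaw":0.35,"delta_pos":[47,0,0],"spin":0},
  {"jaw":0.35,"delta_pos":[51,0,0],"spin":0},
])

```text
time_s: 18.15
ee_pos: [534.9, 91.1, 43.3]
ee_rot: [179.7, -0.1, 77.6]
force: [-0.3, -2.9, 0.1]
gripper_width: 59.5
```

Call:
apply_moves([
  {"jaw":0.35,"delta_pos":[0,0,0],"spin":0},
  {"jaw":0.35,"delta_pos":[-5,0,0],"spin":0},
  {"jaw":0.35,"delta_pos":[-15,0,0],"spin":0},
  {"jaw":0.35,"delta_pos":[-25,0,0],"spin":0},
  {"jaw":0.35,"delta_pos":[-40,0,0],"spin":0},
  {"jaw":0.35,"delta_pos":[-40,0,-30],"spin":0},
  {"jaw":0.35,"delta_pos":[-40,0,-70],"spin":0},
  {"jaw":0.35,"delta_pos":[-40,0,-110],"spin":0},
])

```text
time_s: 19.15
ee_pos: [525.2, 51.0, 154.3]
ee_rot: [179.7, -0.1, 77.5]
force: [1.5, -0.4, -0.6]
gripper_width: 59.3
```

```bash
python3 look.py 13 side top
```

```text
19.15 [525.2  51.  154.3] [ 1.797e+02 -1.000e-01  7.750e+01] [ 1.5 -0.4 -0.6]
```

View pics/side13.png

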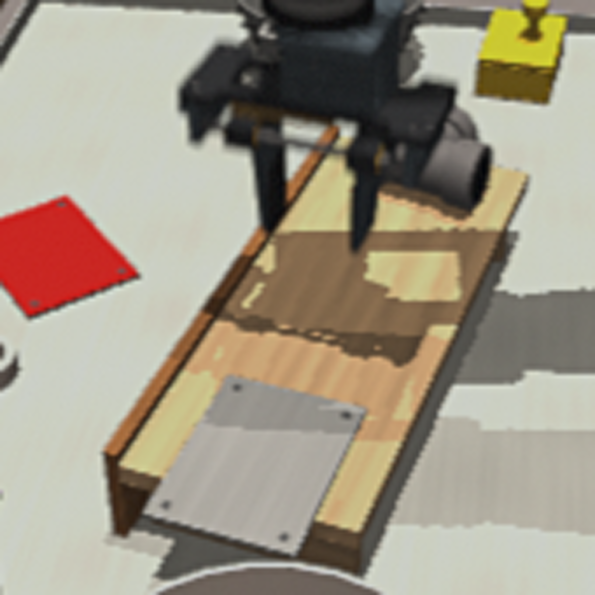

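View pics/top13.png

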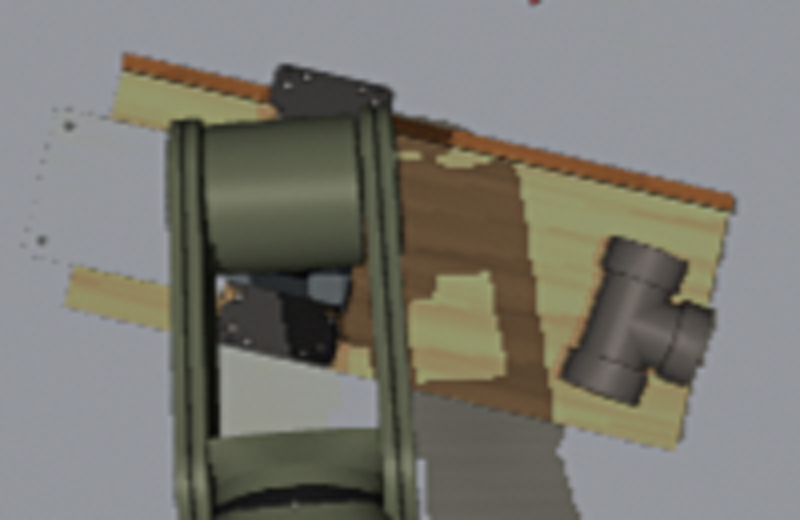

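Next, measure the overhang, and clear the arm out of the top view.

Call:
apply_moves([
  {"jaw":0.35,"delta_pos":[0,0,-40],"spin":0},
  {"jaw":0.35,"delta_pos":[0,0,-80],"spin":0},
  {"jaw":0.35,"delta_pos":[-45,-30,-100],"spin":0},
  {"jaw":0.35,"delta_pos":[-95,-60,-100],"spin":0},
  {"jaw":0.35,"delta_pos":[-145,-85,-100],"spin":0},
  {"jaw":0.35,"delta_pos":[-195,-85,-100],"spin":0},
  {"jaw":0.35,"delta_pos":[-245,-85,-100],"spin":0},
  {"jaw":0.35,"delta_pos":[-295,-85,-100],"spin":0},
])

```text
time_s: 20.25
ee_pos: [379.1, -220.2, 254.5]
ee_rot: [179.2, -0.3, 77.5]
force: [1.2, 0.1, 0.3]
gripper_width: 59.7
```

```bash
python3 look.py 14 top side; python3 - <<'E'
from h import *
cv2.imwrite("pics/topfull14.png",cams.grab_frame("top")[:,:,::-1])
E
```

```text
20.25 [ 379.1 -220.2  254.5] [179.2  -0.3  77.5] [1.2 0.1 0.3]
```

View pics/top14.png

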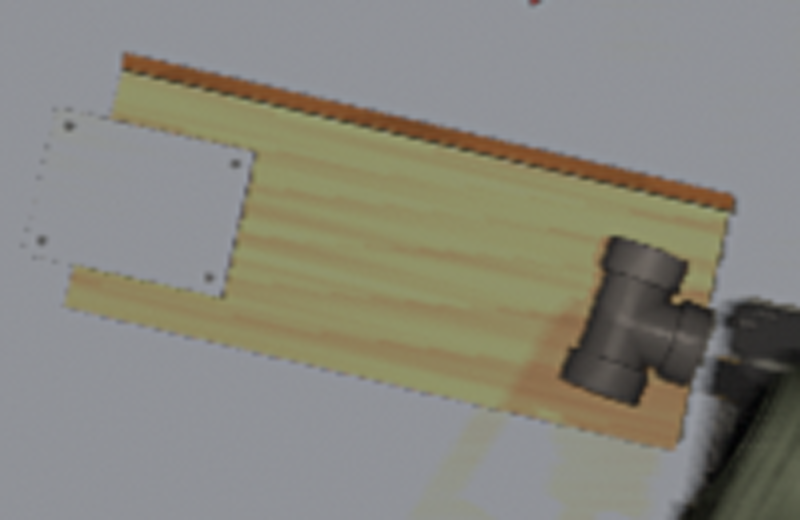

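View pics/topfull14.png

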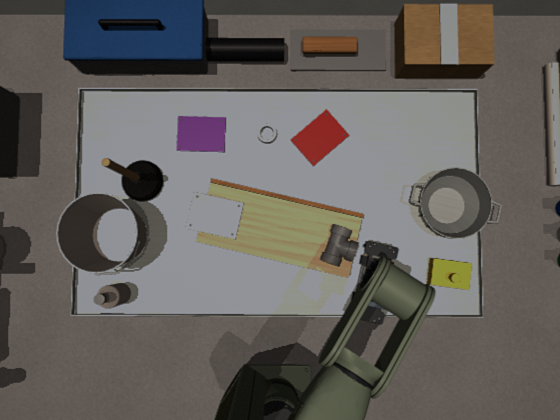

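```bash
python3 - <<'E'
from h import *
o=np.array([508.9,-7.3]);U=np.array([.2203,.9754]);V=np.array([.9754,-.2203])
c=cams.calibration("top")
q=[]
for n,p in(("lead far",(55,107)),("lead front",(22,251)),("trail far",(254,152)),("trail front",(222,297)),("h1",(69,126)),("h2",(235,163)),("h3",(209,278)),("h4",(41,240))):
    w=unproj(c,np.array(p)/4+[179.625,164.625],85)[0,:2]-o;q.append([w@V,w@U]);print(n,(w@V).round(1),(w@U).round(1))
q=np.array(q);h=q[4:];m=h.mean(0);d=(h[0]+h[3]-h[1]-h[2]);print("holes centre",m,"angle",np.arctan2(d[0],d[1]),"lead",m[1]+75-230)
a=cv2.imread("pics/top0.png").astype(int);b=cv2.imread("pics/topfull14.png").astype(int)
d=np.abs(a-b).max(2)>60
for n,(l,t,r,bo) in dict(bucket=(55,190,145,272),plunger=(98,155,165,203),cleaner=(90,280,132,310),nut=(256,124,280,146),colander=(402,165,500,240),soap=(426,256,474,292),tee=(320,222,358,268)).items(): print(n,d[t:bo,l:r].mean().round(3))
E
```

```text
lead far 52.0 271.0
lead front -56.5 269.5
trail far 52.5 120.6
trail front -56.3 119.0
h1 40.6 257.7
h2 41.5 132.3
h3 -45.0 131.4
h4 -45.6 257.8
holes centre [ -2.10842286 194.81812205] angle -0.005748204165455249 lead 39.8181220478113
bucket 0.0
plunger 0.0
cleaner 0.0
nut 0.0
colander 0.0
soap 0.032
tee 0.0
```

```bash
python3 - <<'E'
from workcell import env
s=env.state();print(s["ee_pos"].round(0),s["qvel"].round(2),s["force"].round(1))
env.job_done()
E
```

```text
[ 379. -220.  254.] [ 3.35 -0.8   0.52  1.25  0.67  0.78] [-0.3  1.4  0.4]
the job is handed in; nothing more can be done
```

I pushed the plate along the ledge with both open fingertips, then backed off and raised the hand clear. The job was handed in at about 20.5 s of the 42 s allowed.

**Last measurements (top camera):**
- **Overhang:** the leading edge is about 40 mm past the ledge's far end. The holes give 39.8 mm and the edge corners give 39.5 to 41 mm.
- **Squareness:** the plate's long side is within about 0.006 rad of the ledge's.
- **Position across the ledge:** the plate's centre is about 2 mm to the front of the midline, so nothing sticks out over the front.
- **Other objects:** comparing start and end pictures, the tee, bucket, colander, plunger, cleaner and nut show no change. About 3% of pixels around the soap box differ. I put that down to the arm's shadow and did not check it further; the box looks shut and in place.
- **Hand:** raised to z = 254 mm, beyond the tee end of the ledge, with no contact force. It was still settling slightly when I handed in.

**What went differently:**
- With the jaws open, the fingertips sit about 38 mm above the TCP, so my first approach passed too high and never touched the plate.
- I backed off and lowered until the tips touched the bare board at about 19 N, then raised 1.5 mm and pushed. The push itself took about 3 N.

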